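Put the press paddle into the UV sanitiser

TASK

The wooden press paddle has been used and must go into the small white UV sanitiser before the next batch. Lower the sanitiser's door all the way, so that its wire rack comes out with it, lay the paddle flat inside the rack's rails with its knob up, set down rather than dropped, and let go of it; then raise the door until it is fully shut. Move the door steadily, without letting it drop or slam, and leave the jars, the tape roll and the stamp where they stand.

Things in the scene. Friction and masses are not known exactly. Their poses are not given: they have to be found in the camera images.
- sanitiser: The sanitiser's white metal housing, fixed to the table at the robot's right: 200 mm wide, 122 mm deep, roof at z = 0.203. Origin on the table under the middle of its front face; x points into the housing, y to its left along the front, z up. A base with controls takes the lowest 70 mm, the chamber with its door the rest.
- flap (a joint): Angle of the bottom-hinged door: 0 shut (upright), 1.571 fully open (level, lying out in front of the housing). It is stiff enough to stay at any angle. As it opens, toothed quadrants on it drive the wire rack out by 64 mm per radian, 100 mm in all; the rack cannot be moved by itself.
- flap_hinge (a point): Middle of the door's hinge line, 9 mm in front of the housing's front face and 78 mm over the table. Axes of the door: at 0 its x points into the housing, y along the hinge, z up; they turn with the door. The door is 194 mm wide, 14 mm thick, and its free edge is 115 mm from the hinge; amber window.
- flap_bar (a point): Middle of the door's grab bar: round aluminium, 12 mm thick, 150 mm long along y, on two posts 60 mm either side. It stands 44 mm beyond the door's free edge and 14 mm out from its middle plane, 160 mm from the hinge line: shut, at z = 0.237, above the roof's front edge; open, at z = 0.064, 159 mm before the hinge. Can be taken from above at every angle. Axes turn with the door.
- rack_floor (a point): Middle of the upper face of the wire rack's floor, 145 mm over the table; x into the housing, y along its front, z up. Inside its rails the rack measures 92 mm (x) by 142 mm (y); the rails are 12 mm high. With the door shut it is inside, 54 mm behind the front face; with the door fully open it is 46 mm in front of it, clear of the roof; a gripper fits best with its fingers closing along y there.
- press_paddle: The used paddle: flat maple board 70 mm (x) by 120 mm (y) and 10 mm thick with a turned knob, about 24 mm wide, rising from its middle to 41 mm. Origin in the middle of the underside, z up through the knob. About 0.11 kg. It lies on the table at the robot's left.
- pill_press: Tall green hand press, fixed between paddle and sanitiser, up to 300 mm high; its base is 170 x 125 mm and its lever with a black ball leans towards the robot. Origin under its ram. Keep clear of it.
- jar_honey: Round amber jar with black lid, 63 mm across, 66 mm high, not to be disturbed. Origin in the middle of the underside.
- jar_low: Low amber jar with black lid, 59 mm across, 46 mm high, not to be disturbed. Origin in the middle of the underside.
- tape_roll: Roll of tape lying flat, 96 mm across, 48 mm high, not to be disturbed. Origin in the middle of the underside.
- lot_stamp: Wooden hand stamp standing on its block, 20 x 32 mm, 54 mm high, not to be disturbed. Origin in the middle of the underside.
Not all that is in view belongs to the job. Leave any red look-alike of the press_paddle alone.

How it is judged:
By the outcome, as a careful person would: the job done as asked, in the order asked, and still so for the second after the job is handed in, with the robot touching nothing.
It also fails if it takes over 72 s, if anything falls off the work surface, if the arm or the gripper's body presses on something with over 40 N, if the wrist force passes 120 N, or if a joint passes its speed limit or range.

ROBOT

A 7-joint arm with a two-finger parallel gripper is mounted at the origin on a cart in front of the work surface, level with it; the furniture and walls round the work are solid. World frame = base frame: x ahead of the robot, y to its left, z up, the work surface at z = 0. Lengths are in m, angles in rad, forces in N, time in s.
With the tool pointing down it reaches from about 0.4 to 0.875 m from the base axis. Payload 4.4 kg.
Tool frame: the origin (TCP) lies where the fingers leave the gripper's body, on its centre line; the fingertips stand 73 mm ahead of it and the grasp point (between the pads) lies 54 mm ahead of it; z points along the fingers, y is the line along which they close (so a half turn about z gives the same grasp; the last joint's range is limited). The gripper opens to 85 mm and grips with 20 to 120 N. Pads are 22 mm wide; open, the fingers measure 114 mm over their backs; the gripper's body (76 mm by 85 mm) begins 54 mm behind the grasp point. The pads swing forward as they close: fully open they stand 13 mm farther back than shut.
Start: joints at [-1.218, 0.628, 0.038, 1.517, -0.027, 0.996, -0.02], TCP at [0.264, 0.594, 0.304] pointing down, gripper open.
Joint ranges: [-3.06, 3.06], [-0.37, 2.12], [-1.25, 1.32], [0.18, 2.47], [-1.1, 4.24], [0.23, 1.98], [-2.94, 2.94]. Speed limits (rad/s): [2.57, 2.57, 3.14, 3.14, 3.14, 3.14, 3.14].

INTERFACE

Orientations are given as a 3x3 rotation matrix whose columns are the frame's x, y, z axes.
In Python, from station import r, optics, order, models gives the robot as it stands. The module is installed in compiled form; this text tells all that it offers.
- The arm moves only by the shell command python3 -m crank 'ROWS' [OPENING] [FORCE]. ROWS is JSON, a list of rows, each an object with "delta_pos": the shift along the tool's x, y, z in units of 0.5 m (1.0 is 0.5 m), a list of three; "rot": the turn, a rotation vector about the tool's x, y, z in units of 360 degrees (1.0 is 360 degrees), a list of three. A call has 1 to 10 rows; each row is the pose to reach, as a shift and turn from the pose commanded when the call began, along the tool's axes at that moment, turning the shorter way round; what a row does not reach only later rows make up. A row lasts 1/10 s, in which the tool goes at most 50 mm and 8.59 degrees, less where a joint would pass 70% of its speed; a pose out of reach is approached as far as the arm can. A call with a number of a shift or a turn outside -1 to 1 is refused whole. A call with a gripper value outside its range is refused whole. OPENING is the finger opening in mm, from 0 to 85.4, set as the call begins (- or left out, the last holds). The fingers move at their own pace and stop on an object; FORCE is the grip in N (left out, the last holds). Time passes only in rows, so rows that repeat a pose let the fingers close. It gives the time, the measured TCP pose, the force, the opening and the grip force at its end, in the units of the state.
- r.state(): the state, without advancing time (a new reading comes with each control period).
- optics.capture(name): name is "scene" or "top" or "wrist"; returns (picture, depth): 480x640x3 uint8, red, green, blue; 480x640 float32, m along the optical axis (not along the pixel's ray), 0 where there is no reading.
- optics.camera_params(name): a dict with "fx", "fy", "cx", "cy" (pixels), "rvec" (rotation vector, rad) and "tvec" (3), from world to camera coordinates, as OpenCV has them. Camera axes: x right, y down, z forward; pixel columns grow to the right and rows downward; lengths in m; the calibration is good to about 2 mm. A picture is of the moment at which its call begins: read the wrist's pose just before it. camera_params takes no time and is no camera call; for the wrist camera it gives the pose at the moment of the call.
- order.job_done(): hands the job in; it is judged then, once.
Trained networks look in the newest picture that a camera, given by its name, has taken for a name from the list of things; names that differ only in an ending like _2 or _b are one class to them, and where a whole thing is asked for, a point or a joint stands for the part that bears it (a point fixed in the world has none). Each returns a list of dicts, best first, with "confidence" (0 to 1); they miss things now and then, are a little off and sometimes report something else, mostly with a low value. They report only what shows in the picture. A call takes as long as a camera call. They do not tell look-alikes from the thing itself.
- models.regions_of(camera, label): "mask" (480x640 bool, what is visible of it) and "pixel" ([row, column] in pixels, amid what is visible of it).
The state is a dict: "t": time; "q": joint angles; "qvel": joint speeds; "joint_efforts": joint torques, N m; "tool_pos": TCP position; "tcp_rot": TCP orientation; "contact_force": force on the tool from outside, world axes, zero at the start; "torque": the same for the moment, N m; "opening": finger opening in m; "grasp_force": force on a finger pad.
Only numpy, scipy, OpenCV 4.12 (cv2) and the standard library are available. Lean on these libraries where they do the work, as an engineer would, in place of code of your own. Each camera call takes 0.05 s, during which the arm holds its last target. There are 200 camera calls.

## Working session

There is one attempt and no reset: what is moved stays moved. The work goes in short steps, Python scripts to look and compute and a shell command to move; the robot and the scene stay as the last step left them, time stands still between calls to the robot, and variables do not carry over. Pictures are saved under pics/ and viewed, at most 10 in all, crops included, and the job is handed in when it is done.

```bash
mkdir -p pics; cat > h.py <<'E'
import numpy as np, cv2
from station import r, optics, order, models
def cap(n):
    p=optics.camera_params(n); im,d=optics.capture(n); return im,d,p
def save(im,f): cv2.imwrite('pics/'+f,cv2.cvtColor(im,cv2.COLOR_RGB2BGR))
def world(d,p,mask=None):
    v,u=np.nonzero((d>0) if mask is None else (mask&(d>0))); z=d[v,u]
    c=np.stack([(u-p['cx'])/p['fx']*z,(v-p['cy'])/p['fy']*z,z],1)
    R=cv2.Rodrigues(np.array(p['rvec'],float))[0]
    return (c-np.array(p['tvec']).ravel())@R, np.stack([v,u],1)
E
python3 - <<'E'
from h import *
s=r.state(); print(s['t'],s['tool_pos'],s['tcp_rot'])
for n in ['scene','top']:
    im,d,p=cap(n); save(im,n+'0.png')
    print(n, {k:np.round(v,3) for k,v in p.items()})
    for l in ['press_paddle','flap_bar','sanitiser','flap','rack_floor','pill_press','jar_honey','jar_low','tape_roll','lot_stamp']:
        for o in models.regions_of(n,l)[:3]:
            if o['confidence']<.3: continue
            w,_=world(d,p,o['mask'])
            print(l,round(o['confidence'],2),np.round(o['pixel']),o['mask'].sum(),np.round(np.median(w,0),3) if len(w) else None, np.round(np.percentile(w,[3,97],axis=0),3).tolist() if len(w) else '')
E
```

```text
0.0 [0.26411729 0.59337744 0.30299609] [[-9.13579687e-01  4.06659130e-01 -7.12610839e-04]
 [ 4.06659749e-01  9.13577974e-01 -1.77023216e-03]
 [-6.88555040e-05 -1.90703829e-03 -9.99998179e-01]]
scene {'fx': np.float64(588.255), 'fy': np.float64(588.255), 'cx': np.float64(316.156), 'cy': np.float64(225.666), 'rvec': array([ 2.076,  1.68 , -0.463]), 'tvec': array([-0.355, -0.324,  1.977])}
press_paddle 0.82 [213. 334.] 829 [0.411 0.326 0.012] [[0.362, 0.273, 0.001], [0.449, 0.383, 0.04]]
press_paddle 0.78 [206. 458.] 806 [0.48  0.7   0.011] [[0.429, 0.649, 0.002], [0.526, 0.76, 0.04]]
press_paddle 0.4 [274. 295.] 545 [0.615 0.168 0.064] [[0.577, 0.141, 0.012], [0.635, 0.197, 0.072]]
flap_bar 0.95 [243. 134.] 689 [ 0.538 -0.232  0.201] [[0.395, -0.315, 0.003], [0.558, -0.144, 0.247]]
sanitiser 0.68 [282. 147.] 6845 [ 0.644 -0.207  0.201] [[0.528, -0.305, 0.008], [0.688, -0.113, 0.24]]
flap 0.55 [238. 134.] 613 [ 0.539 -0.225  0.207] [[0.524, -0.302, 0.19], [0.558, -0.139, 0.247]]
jar_honey 0.97 [272. 295.] 555 [0.615 0.167 0.064] [[0.578, 0.14, 0.008], [0.635, 0.196, 0.072]]
jar_honey 0.
[... 668 characters left out ...]
 0.04]]
flap_bar 0.68 [250. 488.] 797 [ 0.539 -0.216  0.193] [[0.521, -0.333, -0.002], [0.562, -0.122, 0.244]]
sanitiser 0.93 [227. 483.] 4728 [ 0.602 -0.193  0.201] [[0.53, -0.303, 0.041], [0.673, -0.105, 0.24]]
flap 0.82 [250. 492.] 756 [ 0.54  -0.221  0.193] [[0.521, -0.364, -0.002], [0.564, -0.122, 0.245]]
jar_honey 0.75 [228. 347.] 359 [0.603 0.175 0.065] [[0.574, 0.148, 0.025], [0.631, 0.202, 0.071]]
jar_low 0.66 [205. 368.] 313 [0.675 0.108 0.045] [[0.65, 0.082, 0.018], [0.703, 0.133, 0.052]]
tape_roll 0.79 [215. 410.] 396 [0.635 0.001 0.045] [[0.588, -0.038, 0.005], [0.676, 0.051, 0.053]]
lot_stamp 0.43 [238. 365.] 62 [0.578 0.107 0.028] [[0.568, 0.094, 0.013], [0.591, 0.117, 0.057]]
```

View pics/scene0.png

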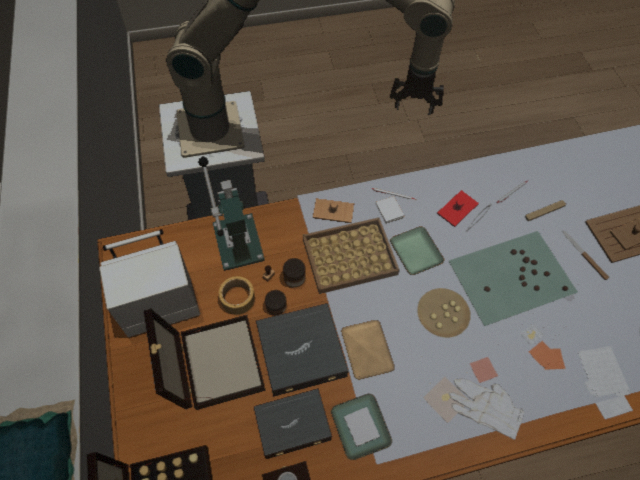

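View pics/top0.png

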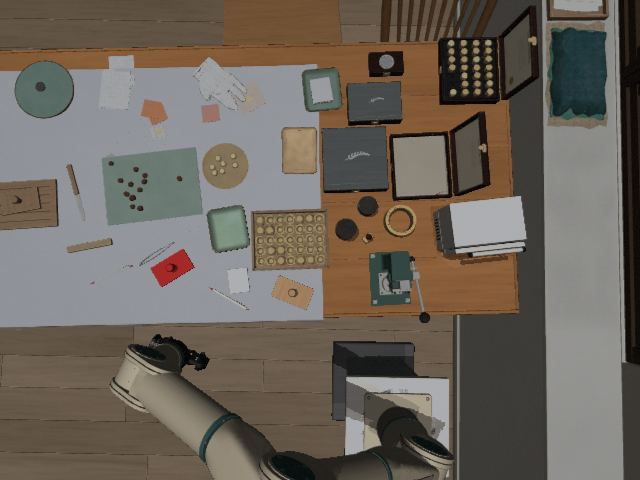

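The candidates for the paddle are:
- A maple board with a knob, at top px (row 294, col 294) and scene px (213, 334). It lies nearest the robot.
- A red look-alike, at top px (267, 169) and scene px (206, 458).
- A brown wooden press block at the far left, at top px (200, 17).

I choose the maple one at about (0.41, 0.33). The sanitiser is at top px (227, 483), with its bar on the robot's side. The green press stands between it and the paddle, at about (278, 390).

```bash
cat >> h.py <<'E'
def topts(n,l,lo,hi,near=None):
    im,d,p=cap(n)
    for o in models.regions_of(n,l):
        w,_=world(d,p,o['mask'])
        if len(w)<20: continue
        if near is not None and np.linalg.norm(np.median(w,0)[:2]-near)>.08: continue
        return w[(w[:,2]>lo)&(w[:,2]<hi)]
def rect(w):
    return cv2.minAreaRect((w[:,:2]*1000).astype(np.float32))
def plan(pos,R=None):
    "shift/turn in crank units from the measured pose"
    s=r.state(); R0=np.array(s['tcp_rot']); 
    dp=R0.T@(np.array(pos)-s['tool_pos'])/.5
    rv=np.zeros(3) if R is None else cv2.Rodrigues(R0.T@np.array(R))[0].ravel()/(2*np.pi)
    print('delta',np.round(dp,4).tolist(),'rot',np.round(rv,4).tolist())
def down(yaw): # tool y axis at yaw from world x, tool z down
    y=np.array([np.cos(yaw),np.sin(yaw),0]); z=np.array([0,0,-1.]); return np.stack([np.cross(y,z),y,z],1)
E
python3 - <<'E'
from h import *
for n in ['top','scene']:
    w=topts(n,'press_paddle',.006,.016,[.407,.331]); print(n,'board',rect(w),np.median(w[:,2]))
    w=topts(n,'press_paddle',.030,.05,[.407,.331]); print('knob',len(w),np.round(w.mean(0),4),w[:,2].max())
    w=topts(n,'sanitiser',.193,.213); print('roof',rect(w),np.median(w[:,2]))
    w=topts(n,'flap_bar',.225,.26); print('bar',rect(w),np.round(w.mean(0),4),np.percentile(w[:,2],[5,50,95]))
p=optics.camera_params('wrist'); R=cv2.Rodrigues(np.array(p['rvec']))[0]; s=r.state();T=np.array(s['tcp_rot'])
print('wrist cam in tool',T.T@(-R.T@p['tvec']-s['tool_pos']),T.T@R.T[:,2],p['fx'])
# press extents
im,d,p=cap('top'); w,_=world(d,p); m=(w[:,0]>.3)&(w[:,0]<.6)&(w[:,1]>-.13)&(w[:,1]<.17)&(w[:,2]>.12)
print('press high',w[m].min(0),w[m].max(0))
plan([.36,.31,.42],down(np.radians(60)))
E
```

```text
top board ((405.533935546875, 334.29583740234375), (120.53228759765625, 70.46810150146484), 69.29893493652344) 0.011134048980628187
knob 51 [0.4056 0.334  0.0398] 0.04859534170874682
roof ((608.4140625, -209.81964111328125), (140.50535583496094, 202.1123504638672), 7.508275985717773) 0.202144160123735
bar ((531.200927734375, -219.71128845214844), (12.239434242248535, 151.98117065429688), 6.9879150390625) [ 0.5311 -0.2193  0.2406] [0.23528983 0.24059988 0.24595527]
scene board ((405.3929138183594, 329.52691650390625), (119.90606689453125, 78.40055847167969), 68.71395874023438) 0.01154955452878141
knob 47 [0.4079 0.3285 0.0399] 0.04955810909989205
roof ((637.7279663085938, -209.67056274414062), (216.5789794921875, 200.4720001220703), 7.684004783630371) 0.20366189979363564
bar ((532.5032348632812, -223.31057739257812), (17.879642486572266, 149.41746520996094), 7.733053207397461) [ 0.5335 -0.2238  0.2413] [0.23327756 0.24176601 0.2469612 ]
wrist cam in tool [ 0.08014029  0.00064089 -0.07129237] [-0.31065672 -0.00152028  0.95052096] 366.3351464481667
press high [ 0.34533491 -0.12976958  0.12008498] [0.59949105 0.06764525 0.30155225]
delta [-0.4057, -0.4408, -0.2322] rot [0.0, -0.0, 0.0167]
```

```bash
python3 - <<'E'
from h import *
plan([.39,.33,.38],down(np.radians(69.3)))
E
```

```text
delta [-0.4443, -0.3799, -0.1522] rot [0.0, -0.0, -0.0092]
```

```bash
python3 -m crank '[{"delta_pos":[-0.11,-0.09,-0.152],"rot":[0,0,0]},{"delta_pos":[-0.22,-0.19,-0.152],"rot":[0,0,-0.0092]},{"delta_pos":[-0.33,-0.29,-0.152],"rot":[0,0,-0.0092]},{"delta_pos":[-0.444,-0.38,-0.152],"rot":[0,0,-0.0092]},{"delta_pos":[-0.444,-0.38,-0.152],"rot":[0,0,-0.0092]},{"delta_pos":[-0.444,-0.38,-0.152],"rot":[0,0,-0.0092]},{"delta_pos":[-0.444,-0.38,-0.152],"rot":[0,0,-0.0092]},{"delta_pos":[-0.444,-0.38,-0.152],"rot":[0,0,-0.0092]}]'
python3 - <<'E'
from h import *
im,d,p=cap('wrist'); save(im,'w1.png')
w,_=world(d,p); m=(abs(w[:,0]-.406)<.09)&(abs(w[:,1]-.332)<.09)
b=w[m&(w[:,2]>.006)&(w[:,2]<.016)]; k=w[m&(w[:,2]>.03)&(w[:,2]<.05)]
print(rect(b),np.median(b[:,2])); print(k.mean(0),rect(k),k[:,2].max())
print(r.state()['q'])
plan([.53,-.221,.45],down(np.radians(7.3)))
E
```

```text
t: 2.75
tool_pos: [0.3913, 0.3278, 0.3805]
tcp_rot: [[-0.934, 0.358, 0.001], [0.358, 0.934, 0.0], [-0.001, 0.001, -1.0]]
contact_force: [-0.1, 1.2, 0.1]
opening: 0.0852
grasp_force: 0.0
((417.51092529296875, 331.814453125), (156.80580139160156, 179.58253479003906), 0.034163013100624084) 0.012381909312329405
[0.45659683 0.33110494 0.03423091] ((438.8592224121094, 329.49761962890625), (91.93914031982422, 179.89120483398438), 3.173689365386963) 0.04411198789044856
[-0.80191983  0.34259363  0.06162581  1.79711635 -0.0254883   1.0016924
  0.47810544]
delta [-0.6527, -0.9311, -0.1408] rot [0.0001, -0.0001, 0.172]
```

View pics/w1.png

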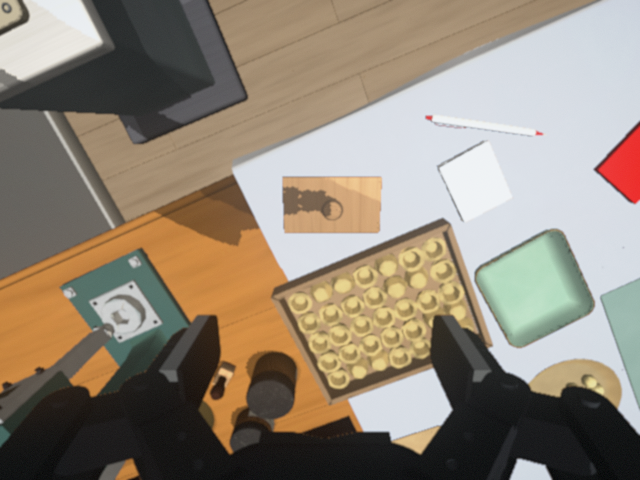

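The crop shows the maple paddle with its round knob at px (row 205, col 332). The red one is off to the right, so the choice holds. Next is the door.

```bash
python3 -m crank '[{"delta_pos":[0,0,-0.07],"rot":[0,0,0]},{"delta_pos":[-0.05,-0.07,-0.14],"rot":[0,0,0.02]},{"delta_pos":[-0.65,-0.93,-0.14],"rot":[0,0,0.172]},{"delta_pos":[-0.65,-0.93,-0.14],"rot":[0,0,0.172]},{"delta_pos":[-0.65,-0.93,-0.14],"rot":[0,0,0.172]},{"delta_pos":[-0.65,-0.93,-0.14],"rot":[0,0,0.172]},{"delta_pos":[-0.65,-0.93,-0.14],"rot":[0,0,0.172]},{"delta_pos":[-0.65,-0.93,-0.14],"rot":[0,0,0.172]},{"delta_pos":[-0.65,-0.93,-0.14],"rot":[0,0,0.172]},{"delta_pos":[-0.65,-0.93,-0.14],"rot":[0,0,0.172]}]'
python3 - <<'E'
from h import *
plan([.53,-.221,.42],down(np.radians(7.3)))
E
```

```text
t: 3.8
tool_pos: [0.4995, -0.094, 0.4489]
tcp_rot: [[-0.133, 0.991, 0.001], [0.991, 0.133, 0.001], [0.001, 0.001, -1.0]]
contact_force: [0.8, 1.9, 0.5]
opening: 0.0854
grasp_force: 0.0
delta [-0.2598, 0.0266, 0.0576] rot [0.0001, -0.0001, 0.0009]
```

```bash
python3 -m crank '[{"delta_pos":[-0.1,0.01,0.02],"rot":[0,0,0]},{"delta_pos":[-0.2,0.02,0.04],"rot":[0,0,0]},{"delta_pos":[-0.24,0.027,0.058],"rot":[0,0,0]},{"delta_pos":[-0.24,0.027,0.058],"rot":[0,0,0]},{"delta_pos":[-0.24,0.027,0.058],"rot":[0,0,0]}]'
python3 - <<'E'
from h import *
im,d,p=cap('wrist'); save(im,'w2.png')
w,_=world(d,p)
for n,zl,zh in [('bar',.225,.26),('roof',.195,.212)]:
    m=(w[:,0]>.45)&(w[:,0]<.7)&(w[:,1]>-.36)&(w[:,1]<-.1)&(w[:,2]>zl)&(w[:,2]<zh)
    print(n,rect(w[m]),w[m].mean(0),np.percentile(w[m][:,2],[5,50,95]))
w=topts('top','flap_bar',.228,.26); print('bar top',rect(w),np.round(w.mean(0),4),np.percentile(w[:,2],[5,50,95]))
print(r.state()['q'],r.state()['tool_pos'])
E
```

```text
t: 4.3
tool_pos: [0.5281, -0.2103, 0.4191]
tcp_rot: [[-0.132, 0.991, -0.001], [0.991, 0.132, 0.002], [0.002, -0.001, -1.0]]
contact_force: [0.5, 0.8, -0.2]
opening: 0.0857
grasp_force: 0.0
bar ((531.4136352539062, -221.87254333496094), (12.856856346130371, 150.50912475585938), 7.201419353485107) [ 0.53040557 -0.21468279  0.24256958] [0.23919396 0.2429605  0.24455307]
roof ((608.8807983398438, -211.6702880859375), (138.95802307128906, 199.941162109375), 7.185932636260986) [ 0.61282519 -0.19631338  0.20400799] [0.20273711 0.20411381 0.2052732 ]
bar top ((529.4015502929688, -205.3609619140625), (12.205933570861816, 121.68629455566406), 6.924822807312012) [ 0.5294 -0.2049  0.2407] [0.2353023  0.2408591  0.24517489]
[ 0.0052336   0.43302152  0.49506718  1.59478238 -0.21969373  1.16924852
  0.6810276 ] [ 0.52780272 -0.21000929  0.4202553 ]
```

View pics/w2.png

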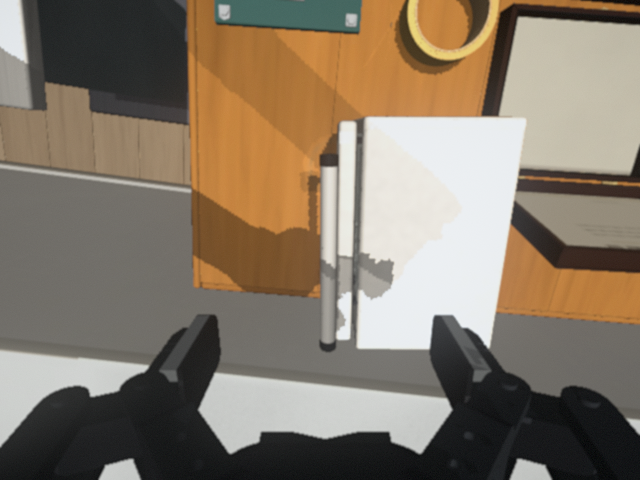

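The crop shows the bar at cols 320–337, rows 155–350. The white roof is to its right and the fingers can straddle the bar.

```bash
python3 - <<'E'
from h import *
plan([.5314,-.2217,.292],down(np.radians(7.2)))
a0=0
f=lambda a:np.array([-14*np.cos(a)-159*np.sin(a),159*np.cos(a)-14*np.sin(a)])
for k in range(41):
    a=np.radians(2.25*k); 
    if k%10==1: a0=np.radians(2.25*(k-1)); print()
    d=(f(a)-f(a0))/500; print([0,round(d[0],4),round(-d[1],4)],end=' ')
E
```

```text
delta [-0.0244, 0.0038, 0.2565] rot [0.0001, -0.0002, 0.0012]
[0, np.float64(0.0), np.float64(-0.0)] 
[0, np.float64(-0.0125), np.float64(0.0013)] [0, np.float64(-0.0249), np.float64(0.0032)] [0, np.float64(-0.0372), np.float64(0.0055)] [0, np.float64(-0.0494), np.float64(0.0083)] [0, np.float64(-0.0615), np.float64(0.0116)] [0, np.float64(-0.0735), np.float64(0.0153)] [0, np.float64(-0.0853), np.float64(0.0195)] [0, np.float64(-0.0969), np.float64(0.0242)] [0, np.float64(-0.1083), np.float64(0.0293)] [0, np.float64(-0.1196), np.float64(0.0349)] 
[0, np.float64(-0.011), np.float64(0.006)] [0, np.float64(-0.0218), np.float64(0.0125)] [0, np.float64(-0.0322), np.float64(0.0193)] [0, np.float64(-0.0425), np.float64(0.0266)] [0, np.float64(-0.0524), np.float64(0.0342)] [0, np.float64(-0.062), np.float64(0.0423)] [0, np.float64(-0.0713), np.float64(0.0507)] [0, np.float64(-0.0803), np.float64(0.0595)] [0, np.float64(-0.0889), np.float64(0.0686)] [0, np.float64(-0.0971), np.float64(0.078)] 
[0, np.float64(-0.0079), np.float64(0.0098)] [0, np.float64(-0.0153), np.float64(0.0198)] [0, np.float64(-0.0224), np.float64(0.0302)] [0, np.float64(-0.0291), np.float64(0.0408)] [0, np.float64(-0.0353), np.float64(0.0517)] [0, np.float64(-0.0411), np.float64(0.0628)] [0, np.float64(-0.0465), np.float64(0.0741)] [0, np.float64(-0.0514), np.float64(0.0856)] [0, np.float64(-0.0559), np.float64(0.0974)] [0, np.float64(-0.0598), np.float64(0.1092)] 
[0, np.float64(-0.0035), np.float64(0.012)] [0, np.float64(-0.0066), np.float64(0.0242)] [0, np.float64(-0.0092), np.float64(0.0365)] [0, np.float64(-0.0112), np.float64(0.0488)] [0, np.float64(-0.0128), np.float64(0.0612)] [0, np.float64(-0.014), np.float64(0.0737)] [0, np.float64(-0.0146), np.float64(0.0863)] [0, np.float64(-0.0147), np.float64(0.0988)] [0, np.float64(-0.0143), np.float64(0.1113)] [0, np.float64(-0.0135), np.float64(0.1238)]
```

```bash
python3 -m crank '[{"delta_pos":[-0.024,0.004,0.08],"rot":[0,0,0.0012]},{"delta_pos":[-0.024,0.004,0.16],"rot":[0,0,0.0012]},{"delta_pos":[-0.024,0.004,0.22],"rot":[0,0,0.0012]},{"delta_pos":[-0.024,0.004,0.245],"rot":[0,0,0.0012]},{"delta_pos":[-0.024,0.004,0.2565],"rot":[0,0,0.0012]},{"delta_pos":[-0.024,0.004,0.2565],"rot":[0,0,0.0012]},{"delta_pos":[-0.024,0.004,0.2565],"rot":[0,0,0.0012]}]'
python3 -m crank '[{"delta_pos":[0,0,0],"rot":[0,0,0]},{"delta_pos":[0,0,0],"rot":[0,0,0]},{"delta_pos":[0,0,0],"rot":[0,0,0]},{"delta_pos":[0,0,0],"rot":[0,0,0]},{"delta_pos":[0,0,0],"rot":[0,0,0]},{"delta_pos":[0,0,0],"rot":[0,0,0]},{"delta_pos":[0,0,0],"rot":[0,0,0]},{"delta_pos":[0,0,0],"rot":[0,0,0]}]' 0 35
```

```text
t: 5.15
tool_pos: [0.5313, -0.2243, 0.2934]
tcp_rot: [[-0.122, 0.993, 0.003], [0.993, 0.122, -0.001], [-0.001, 0.003, -1.0]]
contact_force: [-0.2, 0.3, 0.3]
opening: 0.0856
grasp_force: 0.0
t: 5.95
tool_pos: [0.5306, -0.2241, 0.292]
tcp_rot: [[-0.121, 0.993, 0.0], [0.993, 0.121, -0.0], [-0.0, 0.0, -1.0]]
contact_force: [-0.1, 0.7, 1.1]
opening: 0.0109
grasp_force: 34.0
```

Gripped (opening 11 mm, about the bar's 12 mm). First opening quarter:

```bash
python3 -m crank '[{"delta_pos":[0,-0.0125,0.0013],"rot":[0,0,0]},{"delta_pos":[0,-0.0249,0.0032],"rot":[0,0,0]},{"delta_pos":[0,-0.0372,0.0055],"rot":[0,0,0]},{"delta_pos":[0,-0.0494,0.0083],"rot":[0,0,0]},{"delta_pos":[0,-0.0615,0.0116],"rot":[0,0,0]},{"delta_pos":[0,-0.0735,0.0153],"rot":[0,0,0]},{"delta_pos":[0,-0.0853,0.0195],"rot":[0,0,0]},{"delta_pos":[0,-0.0969,0.0242],"rot":[0,0,0]},{"delta_pos":[0,-0.1083,0.0293],"rot":[0,0,0]},{"delta_pos":[0,-0.1196,0.0349],"rot":[0,0,0]}]'
```

```text
t: 6.95
tool_pos: [0.4707, -0.2318, 0.2743]
tcp_rot: [[-0.121, 0.993, 0.0], [0.993, 0.121, -0.001], [-0.001, 0.0, -1.0]]
contact_force: [5.4, -1.7, -3.0]
opening: 0.0104
grasp_force: 34.0
```

Forces are small (about 6 N), so I continue.

```bash
python3 -m crank '[{"delta_pos":[0,-0.011,0.006],"rot":[0,0,0]},{"delta_pos":[0,-0.0218,0.0125],"rot":[0,0,0]},{"delta_pos":[0,-0.0322,0.0193],"rot":[0,0,0]},{"delta_pos":[0,-0.0425,0.0266],"rot":[0,0,0]},{"delta_pos":[0,-0.0524,0.0342],"rot":[0,0,0]},{"delta_pos":[0,-0.062,0.0423],"rot":[0,0,0]},{"delta_pos":[0,-0.0713,0.0507],"rot":[0,0,0]},{"delta_pos":[0,-0.0803,0.0595],"rot":[0,0,0]},{"delta_pos":[0,-0.0889,0.0686],"rot":[0,0,0]},{"delta_pos":[0,-0.0971,0.078],"rot":[0,0,0]}]'
python3 -m crank '[{"delta_pos":[0,-0.0079,0.0098],"rot":[0,0,0]},{"delta_pos":[0,-0.0153,0.0198],"rot":[0,0,0]},{"delta_pos":[0,-0.0224,0.0302],"rot":[0,0,0]},{"delta_pos":[0,-0.0291,0.0408],"rot":[0,0,0]},{"delta_pos":[0,-0.0353,0.0517],"rot":[0,0,0]},{"delta_pos":[0,-0.0411,0.0628],"rot":[0,0,0]},{"delta_pos":[0,-0.0465,0.0741],"rot":[0,0,0]},{"delta_pos":[0,-0.0514,0.0856],"rot":[0,0,0]},{"delta_pos":[0,-0.0559,0.0974],"rot":[0,0,0]},{"delta_pos":[0,-0.0598,0.1092],"rot":[0,0,0]}]'
```

```text
t: 7.95
tool_pos: [0.4235, -0.2378, 0.2353]
tcp_rot: [[-0.121, 0.993, 0.002], [0.993, 0.121, -0.001], [-0.002, 0.002, -1.0]]
contact_force: [6.5, -2.2, -1.0]
opening: 0.0109
grasp_force: 34.1
t: 8.95
tool_pos: [0.3955, -0.2414, 0.1811]
tcp_rot: [[-0.122, 0.992, 0.005], [0.992, 0.122, -0.002], [-0.003, 0.005, -1.0]]
contact_force: [9.1, -2.1, 0.4]
opening: 0.0105
grasp_force: 34.2
```

```bash
python3 -m crank '[{"delta_pos":[0,-0.0035,0.012],"rot":[0,0,0]},{"delta_pos":[0,-0.0066,0.0242],"rot":[0,0,0]},{"delta_pos":[0,-0.0092,0.0365],"rot":[0,0,0]},{"delta_pos":[0,-0.0112,0.0488],"rot":[0,0,0]},{"delta_pos":[0,-0.0128,0.0612],"rot":[0,0,0]},{"delta_pos":[0,-0.014,0.0737],"rot":[0,0,0]},{"delta_pos":[0,-0.0146,0.0863],"rot":[0,0,0]},{"delta_pos":[0,-0.0147,0.0988],"rot":[0,0,0]},{"delta_pos":[0,-0.0143,0.1113],"rot":[0,0,0]},{"delta_pos":[0,-0.0135,0.1238],"rot":[0,0,0]}]'
python3 -m crank '[{"delta_pos":[0,0.0005,0.004],"rot":[0,0,0]},{"delta_pos":[0,0.0005,0.006],"rot":[0,0,0]},{"delta_pos":[0,0.0005,0.006],"rot":[0,0,0]}]'
python3 - <<'E'
from h import *
for n in ['top','scene']:
    im,d,p=cap(n); w,_=world(d,p)
    m=(w[:,0]>.3)&(w[:,0]<.56)&(w[:,1]>-.35)&(w[:,1]<-.09)&(w[:,2]>.03)&(w[:,2]<.175); save(im[180:360,400:640] if n=='top' else im[180:340,60:260],n+'1.png')
    for lo in np.arange(.04,.18,.01):
        k=m&(w[:,2]>=lo)&(w[:,2]<lo+.01)
        if k.sum()>5: print(n,round(lo,2),k.sum(),np.round(rect(w[k])[0]),np.round(rect(w[k])[1]),round(rect(w[k])[2],1))
E
```

```text
t: 9.95
tool_pos: [0.3906, -0.2425, 0.1224]
tcp_rot: [[-0.123, 0.992, 0.01], [0.992, 0.123, -0.002], [-0.003, 0.009, -1.0]]
contact_force: [1.8, 3.6, 49.6]
opening: 0.0104
grasp_force: 42.7
t: 10.25
tool_pos: [0.3906, -0.2427, 0.1201]
tcp_rot: [[-0.122, 0.992, 0.01], [0.992, 0.122, -0.003], [-0.004, 0.01, -1.0]]
contact_force: [4.8, 2.6, 46.4]
opening: 0.0103
grasp_force: 44.6
top 0.04 16 [ 548. -193.] [156.  21.] 89.9
top 0.05 31 [ 465. -176.] [190. 115.] 2.2
top 0.06 138 [ 479. -211.] [202. 144.] 15.4
top 0.07 444 [ 467. -219.] [209. 185.] 89.7
top 0.08 1048 [ 465. -220.] [211. 186.] 89.4
top 0.09 80 [ 463. -226.] [227. 185.] 10.6
top 0.1 54 [ 450. -200.] [191. 196.] 83.6
top 0.11 52 [ 445. -197.] [195. 194.] 80.4
top 0.12 44 [ 481. -244.] [253. 162.] 29.8
top 0.13 181 [ 461. -234.] [260. 167.] 18.4
top 0.14 893 [ 443. -213.] [230. 194.] 0.1
top 0.15 250 [ 448. -212.] [223. 189.] 1.2
top 0.16 32 [ 454. -201.] [174. 209.] 89.3
top 0.17 7 [ 489. -171.] [173.   5.] 40.2
scene 0.05 8 [ 458. -175.] [225.  58.] 43.3
scene 0.06 120 [ 400. -240.] [ 39. 150.] 9.6
scene 0.07 172 [ 448. -203.] [238. 146.] 68.2
scene 0.08 457 [ 465. -215.] [234. 121.] 73.7
scene 0.09 48 [ 463. -208.] [232. 113.] 69.2
scene 0.1 12 [ 474. -182.] [203.  21.] 43.2
scene 0.11 17 [ 469. -179.] [198.  30.] 44.0
scene 0.12 14 [ 445. -194.] [145.  28.] 51.2
scene 0.13 62 [ 460. -236.] [113. 162.] 11.1
scene 0.14 569 [ 472. -209.] [205. 146.] 81.1
scene 0.15 248 [ 472. -214.] [195. 141.] 86.8
scene 0.16 61 [ 478. -206.] [193. 129.] 81.6
scene 0.17 10 [ 427. -242.] [23. 10.] 89.8
```

```bash
python3 -m crank '[{"delta_pos":[0,0,-0.004],"rot":[0,0,0]},{"delta_pos":[0,0,-0.008],"rot":[0,0,0]},{"delta_pos":[0,0,-0.008],"rot":[0,0,0]}]'
python3 - <<'E'
from h import *
im,d,p=cap('scene'); save(cv2.resize(im[200:360,60:260],None,fx=3,fy=3),'scene2.png')
E
```

```text
t: 10.65
tool_pos: [0.3906, -0.2427, 0.1211]
tcp_rot: [[-0.123, 0.992, 0.008], [0.992, 0.123, -0.004], [-0.004, 0.007, -1.0]]
contact_force: [9.9, -2.1, 1.9]
opening: 0.0103
grasp_force: 40.2
```

View pics/scene2.png

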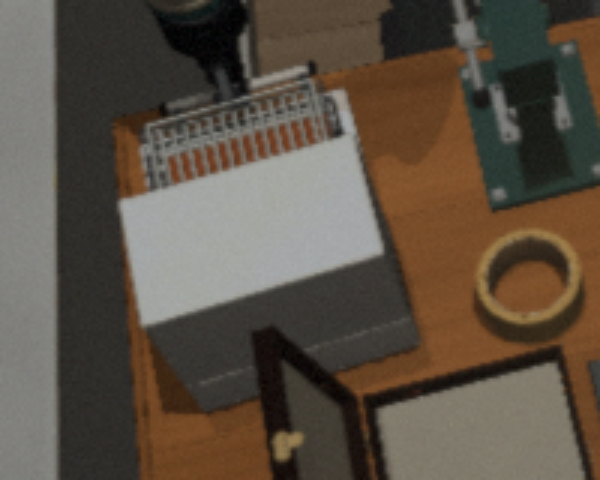

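The rack is out above the level door, around px (250, 130) in the crop, and the gripper holds the bar. I release narrowly to clear the door edge and go up.

```bash
python3 -m crank '[{"delta_pos":[0,0,0],"rot":[0,0,0]},{"delta_pos":[0,0,0],"rot":[0,0,0]},{"delta_pos":[0,0,0],"rot":[0,0,0]},{"delta_pos":[0,0,0],"rot":[0,0,0]},{"delta_pos":[0,0,0],"rot":[0,0,0]}]' 30
python3 -m crank '[{"delta_pos":[0,0,-0.04],"rot":[0,0,0]},{"delta_pos":[0,0,-0.1],"rot":[0,0,0]},{"delta_pos":[0,0,-0.2],"rot":[0,0,0]},{"delta_pos":[0,0,-0.3],"rot":[0,0,0]},{"delta_pos":[0,0.06,-0.4],"rot":[0,0,0]},{"delta_pos":[0,0.12,-0.5],"rot":[0,0,0]},{"delta_pos":[0,0.16,-0.6],"rot":[0,0,0]},{"delta_pos":[0,0.16,-0.6],"rot":[0,0,0]},{"delta_pos":[0,0.16,-0.6],"rot":[0,0,0]}]'
python3 - <<'E'
from h import *
im,d,p=cap('wrist'); save(im,'w3.png')
w,px=world(d,p); u=np.array([.992,.125,0]); v=np.array([-.125,.992,0]); u/=np.linalg.norm(u);v/=np.linalg.norm(v)
F=np.array([.5542,-.2188,0]); q=np.stack([(w-F)@u,(w-F)@v,w[:,2]],1)  # sanitiser frame
m=(q[:,0]>-.2)&(q[:,0]<.0)&(abs(q[:,1])<.13)
for lo in np.arange(.05,.175,.005):
    k=m&(q[:,2]>=lo)&(q[:,2]<lo+.005)
    if k.sum()>10: print(round(lo,3),k.sum(),np.round(np.percentile(q[k],[1,50,99],axis=0)[:,:2]*1000).tolist())
k=(q[:,2]>.06)&(q[:,2]<.074)&(q[:,0]<-.13)&(q[:,0]>-.2)&(abs(q[:,1])<.1); print('bar',np.median(q[k],0),q[k][:,2].max() if k.any() else 0)
plan([.405,.332,.42],down(np.radians(69.2)))
E
```

```text
t: 11.2
tool_pos: [0.386, -0.2414, 0.1196]
tcp_rot: [[-0.121, 0.993, -0.001], [0.993, 0.121, 0.001], [0.001, -0.001, -1.0]]
contact_force: [-1.1, 0.8, 0.1]
opening: 0.03
grasp_force: 0.0
t: 12.1
tool_pos: [0.4681, -0.2321, 0.4224]
tcp_rot: [[-0.123, 0.992, 0.005], [0.992, 0.123, -0.002], [-0.003, 0.005, -1.0]]
contact_force: [0.1, -0.2, -0.4]
opening: 0.0298
grasp_force: 0.0
0.05 23 [[-4.0, 43.0], [-1.0, 53.0], [-0.0, 59.0]]
0.065 899 [[-171.0, -69.0], [-160.0, 15.0], [-124.0, 72.0]]
0.07 869 [[-170.0, -73.0], [-165.0, 4.0], [-124.0, 73.0]]
0.075 27 [[-84.0, -86.0], [-1.0, 90.0], [-0.0, 97.0]]
0.08 5336 [[-121.0, -79.0], [-62.0, 8.0], [-7.0, 97.0]]
0.085 5397 [[-120.0, -95.0], [-102.0, 22.0], [-12.0, 96.0]]
0.09 34 [[-68.0, -82.0], [-19.0, -79.0], [-8.0, -77.0]]
0.095 28 [[-68.0, -81.0], [-25.0, -79.0], [-8.0, -78.0]]
0.1 31 [[-67.0, -80.0], [-32.0, -79.0], [-9.0, -77.0]]
0.115 18 [[-59.0, -81.0], [-46.0, -79.0], [-39.0, -78.0]]
0.12 28 [[-57.0, -80.0], [-49.0, -79.0], [-6.0, -77.0]]
0.125 14 [[-45.0, -78.0], [-41.0, -77.0], [-6.0, 78.0]]
0.13 21 [[-42.0, -81.0], [-34.0, 78.0], [-29.0, 82.0]]
0.135 112 [[-75.0, -80.0], [-21.0, 42.0], [-8.0, 82.0]]
0.14 2054 [[-88.0, -72.0], [-42.0, 2.0], [-1.0, 73.0]]
0.145 5206 [[-90.0, -81.0], [-46.0, 2.0], [-1.0, 81.0]]
0.15 141 [[-95.0, -81.0], [-51.0, 75.0], [-2.0, 81.0]]
0.155 1619 [[-94.0, -74.0], [-80.0, 23.0], [-1.0, 75.0]]
bar [-0.1628293   0.0082126   0.07003982] 0.07396077028346228
delta [1.1342, 0.0158, 0.0002] rot [0.0001, 0.0002, -0.1727]
```

View pics/w3.png

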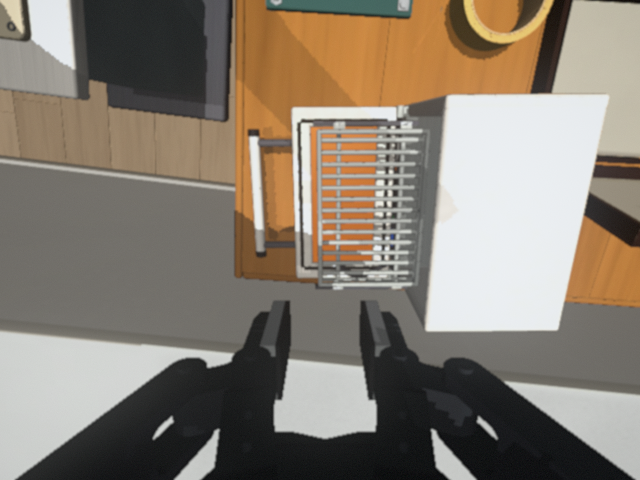

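```bash
python3 - <<'E'
from h import *
im,d,p=cap('wrist')
w,px=world(d,p); u=np.array([.9921,.125,0]); v=np.array([-.125,.9921,0])
F=np.array([.5542,-.2188,0]); q=np.stack([(w-F)@u,(w-F)@v,w[:,2]],1)
for n,k in [('door',(q[:,2]>.078)&(q[:,2]<.092)&(q[:,0]<-.01)&(q[:,0]>-.13)&(abs(q[:,1])<.1)),('rack',(q[:,2]>.140)&(q[:,2]<.1505)&(q[:,0]<-.01)&(q[:,0]>-.09)&(abs(q[:,1])<.07)),('roof',(q[:,2]>.195)&(q[:,2]<.21)),('table',(abs(q[:,2])<.006)&(q[:,0]<.0))]:
    A=np.c_[q[k][:,:2],np.ones(k.sum())]; c=np.linalg.lstsq(A,q[k][:,2],rcond=None)[0]; print(n,k.sum(),np.round(c,4),np.median(q[k][:,2]))
b=q[(q[:,0]<-.15)&(q[:,0]>-.19)&(abs(q[:,1])<.08)&(q[:,2]>.06)&(q[:,2]<.08)]; print('bar',rect(b),np.percentile(b[:,2],[50,90]))
k=(q[:,2]>.152)&(q[:,2]<.165)&(q[:,0]<-.06)&(abs(q[:,1])<.1); print('rail',rect(q[k]))
E
```

```text
door 10723 [-0.0107  0.0026  0.0838] 0.08512181778896707
rack 5569 [-0.0062 -0.0009  0.1449] 0.1455646608537681
roof 36546 [ 0.0007 -0.001   0.204 ] 0.2040623164388021
table 31468 [0.0001 0.0008 0.001 ] 0.00110446145424631
bar ((-160.9825897216797, -0.23337554931640625), (149.0093994140625, 21.119945526123047), 89.87779998779297) [0.07033943 0.07200276]
rail ((-76.99894714355469, 0.03469085693359375), (33.57571029663086, 149.81036376953125), 0.1273929625749588)
```

```bash
python3 -m crank '[{"delta_pos":[0.05,0,-0.02],"rot":[0,0,0]},{"delta_pos":[0.15,0,-0.02],"rot":[0,0,-0.02]},{"delta_pos":[0.25,0,-0.02],"rot":[0,0,-0.04]},{"delta_pos":[0.35,0,-0.02],"rot":[0,0,-0.06]},{"delta_pos":[0.45,0,-0.02],"rot":[0,0,-0.08]},{"delta_pos":[0.55,0,-0.02],"rot":[0,0,-0.1]},{"delta_pos":[0.65,0,-0.02],"rot":[0,0,-0.12]},{"delta_pos":[0.75,0,-0.02],"rot":[0,0,-0.14]},{"delta_pos":[0.85,0.01,-0.02],"rot":[0,0,-0.16]},{"delta_pos":[0.9,0.01,-0.02],"rot":[0,0,-0.173]}]' 60
python3 - <<'E'
from h import *
plan([.395,.326,.30],down(np.radians(69.2)))
E
```

```text
t: 13.2
tool_pos: [0.4146, 0.2188, 0.428]
tcp_rot: [[-0.938, 0.346, -0.004], [0.346, 0.938, -0.0], [0.003, -0.001, -1.0]]
contact_force: [0.0, -0.3, -0.4]
opening: 0.0601
grasp_force: 0.0
delta [0.1101, 0.1879, 0.2562] rot [-0.0002, -0.0005, 0.0016]
```

```bash
python3 -m crank '[{"delta_pos":[0.04,0.06,0.08],"rot":[0,0,0.0016]},{"delta_pos":[0.08,0.12,0.16],"rot":[0,0,0.0016]},{"delta_pos":[0.11,0.18,0.23],"rot":[0,0,0.0016]},{"delta_pos":[0.11,0.188,0.256],"rot":[0,0,0.0016]},{"delta_pos":[0.11,0.188,0.256],"rot":[0,0,0.0016]},{"delta_pos":[0.11,0.188,0.256],"rot":[0,0,0.0016]}]'
python3 - <<'E'
from h import *
im,d,p=cap('wrist'); save(im,'w4.png'); w,px=world(d,p)
ms=models.regions_of('wrist','press_paddle'); 
for o in ms[:2]:
    ww,_=world(d,p,o['mask']); print(o['confidence'],np.round(o['pixel']),np.median(ww,0))
    b=ww[(ww[:,2]>.007)&(ww[:,2]<.016)]; k=ww[(ww[:,2]>.030)&(ww[:,2]<.05)]
    if len(b)>50: print('board',rect(b),np.median(b[:,2]))
    if len(k)>5: print('knob',len(k),rect(k),np.percentile(k[:,2],[50,95]))
plan([.4056,.3325,.12],down(np.radians(69.2)))
E
```

```text
t: 13.8
tool_pos: [0.3985, 0.3209, 0.3013]
tcp_rot: [[-0.931, 0.365, -0.002], [0.365, 0.931, -0.003], [0.001, -0.003, -1.0]]
contact_force: [0.4, -0.4, 0.7]
opening: 0.0599
grasp_force: 0.0
0.82 [210. 336.] [0.40175991 0.33231974 0.01262118]
board ((404.85552978515625, 331.37847900390625), (120.05155944824219, 70.05967712402344), 68.87007904052734) 0.012559455147651132
knob 527 ((404.88507080078125, 331.68353271484375), (23.669857025146484, 23.5679931640625), 68.55016326904297) [0.04164546 0.04352754]
delta [-0.0032, 0.0253, 0.3656] rot [0.0001, 0.0002, -0.0018]
```

```bash
python3 - <<'E'
from h import *
plan([.4049,.3315,.087],down(np.radians(68.9)))
E
```

```text
delta [-0.0026, 0.0229, 0.4315] rot [0.0001, 0.0002, -0.001]
```

```bash
python3 -m crank '[{"delta_pos":[-0.003,0.023,0.09],"rot":[0,0,-0.001]},{"delta_pos":[-0.003,0.023,0.18],"rot":[0,0,-0.001]},{"delta_pos":[-0.003,0.023,0.27],"rot":[0,0,-0.001]},{"delta_pos":[-0.003,0.023,0.33],"rot":[0,0,-0.001]},{"delta_pos":[-0.003,0.023,0.38],"rot":[0,0,-0.001]},{"delta_pos":[-0.003,0.023,0.4],"rot":[0,0,-0.001]},{"delta_pos":[-0.003,0.023,0.4],"rot":[0,0,-0.001]},{"delta_pos":[-0.003,0.023,0.4],"rot":[0,0,-0.001]}]'
python3 - <<'E'
from h import *
plan([.4049,.3315,.087],down(np.radians(68.9)))
E
```

```text
t: 14.7
tool_pos: [0.405, 0.3331, 0.1033]
tcp_rot: [[-0.934, 0.359, 0.002], [0.359, 0.934, 0.001], [-0.001, 0.002, -1.0]]
contact_force: [0.2, -0.4, 1.2]
opening: 0.06
grasp_force: 0.0
delta [-0.0009, -0.003, 0.0325] rot [0.0003, 0.0002, 0.0002]
```

```bash
python3 -m crank '[{"delta_pos":[-0.001,-0.003,0.016],"rot":[0,0,0]},{"delta_pos":[-0.001,-0.003,0.0325],"rot":[0,0,0]},{"delta_pos":[-0.001,-0.003,0.0325],"rot":[0,0,0]},{"delta_pos":[-0.001,-0.003,0.0325],"rot":[0,0,0]}]'
python3 -m crank '[{"delta_pos":[0,0,0],"rot":[0,0,0]},{"delta_pos":[0,0,0],"rot":[0,0,0]},{"delta_pos":[0,0,0],"rot":[0,0,0]},{"delta_pos":[0,0,0],"rot":[0,0,0]},{"delta_pos":[0,0,0],"rot":[0,0,0]},{"delta_pos":[0,0,0],"rot":[0,0,0]}]' 0 60
```

```text
t: 15.1
tool_pos: [0.4039, 0.3312, 0.0855]
tcp_rot: [[-0.934, 0.358, -0.0], [0.358, 0.934, -0.0], [0.0, -0.0, -1.0]]
contact_force: [-0.1, 0.4, 0.1]
opening: 0.0602
grasp_force: 0.0
t: 15.7
tool_pos: [0.404, 0.3314, 0.086]
tcp_rot: [[-0.934, 0.358, 0.0], [0.358, 0.934, 0.0], [-0.0, 0.001, -1.0]]
contact_force: [-1.2, -0.0, 6.1]
opening: 0.0214
grasp_force: 58.5
```

```bash
python3 -m crank '[{"delta_pos":[0,0,-0.02],"rot":[0,0,0]},{"delta_pos":[0,0,-0.06],"rot":[0,0,0]},{"delta_pos":[0,0,-0.14],"rot":[0,0,0]},{"delta_pos":[0,0,-0.23],"rot":[0,0,0]},{"delta_pos":[0,0,-0.32],"rot":[0,0,0]},{"delta_pos":[0,0,-0.41],"rot":[0,0,0]},{"delta_pos":[0,0,-0.5],"rot":[0,0,0]},{"delta_pos":[0,0,-0.59],"rot":[0,0,0]},{"delta_pos":[0,0,-0.68],"rot":[0,0,0]},{"delta_pos":[0,0,-0.7],"rot":[0,0,0]}]'
python3 - <<'E'
from h import *
im,d,p=cap('wrist'); save(im,'w5.png'); w,px=world(d,p)
s=r.state(); T=np.array(s['tcp_rot']); t=(w-s['tool_pos'])@T
m=(t[:,2]>.045)&(t[:,2]<.1)&(abs(t[:,0])<.08)&(abs(t[:,1])<.09)
k=m&(t[:,2]>.066)&(t[:,2]<.085); print('board in tool',rect(t[k]),np.median(t[k],0)); 
A=np.c_[t[k][:,:2],np.ones(k.sum())]; print(np.linalg.lstsq(A,t[k][:,2],rcond=None)[0])
print(s['opening'],s['grasp_force'],s['q'])
plan([.5086,-.2246,.44],down(np.radians(97.2)))
E
```

```text
t: 16.7
tool_pos: [0.4051, 0.332, 0.4412]
tcp_rot: [[-0.934, 0.358, 0.007], [0.358, 0.934, 0.007], [-0.004, 0.009, -1.0]]
contact_force: [0.5, 0.1, -0.9]
opening: 0.0213
grasp_force: 58.9
board in tool ((-1.1892356872558594, 0.4047813415527344), (70.59749603271484, 120.21825408935547), 0.023071764037013054) [0.01450107 0.00086723 0.07247719]
[0.02226244 0.00329019 0.07236551]
0.021455615166237244 58.94323408836499 [-0.80847313  0.3088553   0.09356438  1.67211109 -0.03136472  1.15406688
  0.49777397]
delta [-0.5923, -0.9647, -0.0046] rot [0.001, 0.0008, -0.0783]
```

View pics/w5.png

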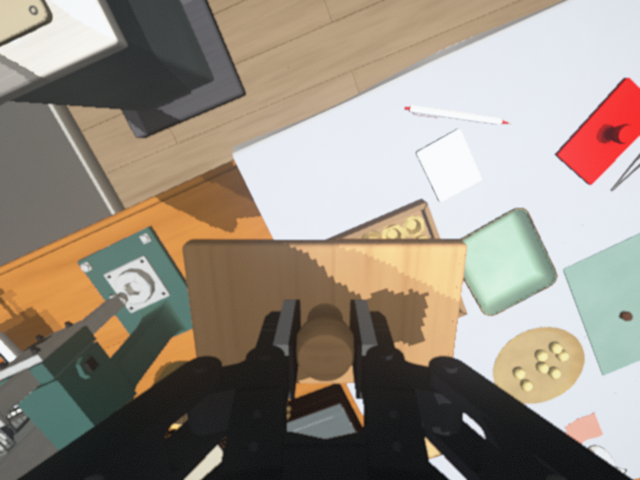

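The crop shows the paddle hanging level from its knob, centred between the pads (knob at about px (345, 325)), with its board edges square to the fingers. Carrying it high over the press.

```bash
python3 -m crank '[{"delta_pos":[-0.02,-0.03,-0.005],"rot":[0,0,-0.005]},{"delta_pos":[-0.06,-0.1,-0.005],"rot":[0,0,-0.015]},{"delta_pos":[-0.11,-0.18,-0.005],"rot":[0,0,-0.025]},{"delta_pos":[-0.16,-0.26,-0.005],"rot":[0,0,-0.035]},{"delta_pos":[-0.21,-0.34,-0.005],"rot":[0,0,-0.045]},{"delta_pos":[-0.26,-0.42,-0.005],"rot":[0,0,-0.055]},{"delta_pos":[-0.31,-0.5,-0.005],"rot":[0,0,-0.065]},{"delta_pos":[-0.36,-0.58,-0.005],"rot":[0,0,-0.075]},{"delta_pos":[-0.41,-0.66,-0.005],"rot":[0,0,-0.078]},{"delta_pos":[-0.44,-0.71,-0.005],"rot":[0,0,-0.078]}]'
python3 - <<'E'
from h import *
plan([.5074,-.2248,.40],down(np.radians(97.2)))
E
```

```text
t: 17.75
tool_pos: [0.4813, -0.0829, 0.4364]
tcp_rot: [[-0.993, -0.12, -0.003], [-0.12, 0.993, -0.001], [0.003, -0.001, -1.0]]
contact_force: [0.1, 0.3, -1.1]
opening: 0.0216
grasp_force: 59.0
delta [-0.0182, -0.2879, 0.0731] rot [-0.0002, -0.0006, -0.0009]
```

```bash
python3 -m crank '[{"delta_pos":[-0.005,-0.07,0],"rot":[0,0,0]},{"delta_pos":[-0.012,-0.15,0.02],"rot":[0,0,0]},{"delta_pos":[-0.018,-0.22,0.05],"rot":[0,0,-0.001]},{"delta_pos":[-0.018,-0.26,0.12],"rot":[0,0,-0.001]},{"delta_pos":[-0.018,-0.27,0.19],"rot":[0,0,-0.001]},{"delta_pos":[-0.018,-0.275,0.25],"rot":[0,0,-0.001]},{"delta_pos":[-0.018,-0.275,0.28],"rot":[0,0,-0.001]},{"delta_pos":[-0.018,-0.275,0.28],"rot":[0,0,-0.001]},{"delta_pos":[-0.018,-0.275,0.28],"rot":[0,0,-0.001]},{"delta_pos":[-0.018,-0.275,0.28],"rot":[0,0,-0.001]}]'
python3 - <<'E'
from h import *
im,d,p=cap('wrist'); save(im,'w6.png'); w,px=world(d,p)
s=r.state(); T=np.array(s['tcp_rot']); t=(w-s['tool_pos'])@T
k=(t[:,2]>.066)&(t[:,2]<.085)&(abs(t[:,0])<.08)&(abs(t[:,1])<.09); print('board in tool',rect(t[k]),np.median(t[k],0)); c=np.array(rect(t[k])[0])/1000
print('board centre world',(np.array(s['tool_pos'])+T@[c[0],c[1],.08]))
plan([.5074,-.2248,.25],down(np.radians(97.2)))
E
```

```text
t: 18.75
tool_pos: [0.5085, -0.2144, 0.2988]
tcp_rot: [[-0.992, -0.13, 0.001], [-0.13, 0.992, -0.0], [-0.001, -0.001, -1.0]]
contact_force: [-0.3, -0.3, -0.4]
opening: 0.0213
grasp_force: 59.0
board in tool ((-0.8398246765136719, 0.25687408447265625), (120.42793273925781, 70.38990783691406), 89.88072204589844) [0.01463426 0.00067297 0.07381027]
board centre world [ 0.50961913 -0.21404845  0.21903732]
delta [0.0054, -0.0203, 0.0981] rot [-0.0001, 0.0003, 0.0008]
```

View pics/w6.png

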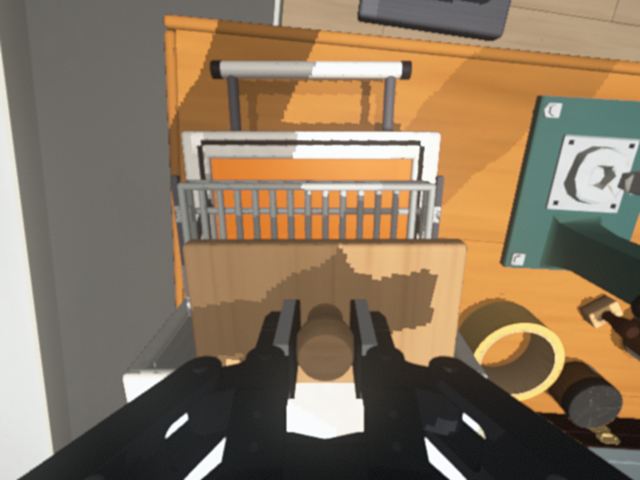

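The crop shows the rack's outer rail at row 185 (cols 178–440), with the held paddle still about 10 mm to the right of centre. I shift it while high, then lower.

```bash
python3 -m crank '[{"delta_pos":[0.004,-0.02,0],"rot":[0,0,0.0008]},{"delta_pos":[0.004,-0.02,0.02],"rot":[0,0,0.0008]},{"delta_pos":[0.004,-0.02,0.05],"rot":[0,0,0.0008]},{"delta_pos":[0.004,-0.02,0.08],"rot":[0,0,0.0008]},{"delta_pos":[0.004,-0.02,0.09],"rot":[0,0,0.0008]},{"delta_pos":[0.004,-0.02,0.09],"rot":[0,0,0.0008]},{"delta_pos":[0.004,-0.02,0.09],"rot":[0,0,0.0008]}]'
python3 - <<'E'
from h import *
im,d,p=cap('wrist'); w,px=world(d,p)
s=r.state(); T=np.array(s['tcp_rot']); t=(w-s['tool_pos'])@T
k=(t[:,2]>.066)&(t[:,2]<.085)&(abs(t[:,0])<.08)&(abs(t[:,1])<.09); print('board',rect(t[k]))
# rail of rack in tool frame: z .157 
zr=s['tool_pos'][2]-.157
k=(abs(t[:,2]-zr)<.006)&(t[:,0]>.045)&(t[:,0]<.07)&(abs(t[:,1])<.1); print('rail',rect(t[k]),np.median(t[k],0),np.percentile(t[k][:,1],[1,99]))
plan([.5074,-.2248,.233],down(np.radians(97.2)))
E
```

```text
t: 19.5
tool_pos: [0.5078, -0.2247, 0.2534]
tcp_rot: [[-0.992, -0.125, 0.001], [-0.125, 0.992, -0.0], [-0.001, -0.0, -1.0]]
contact_force: [0.6, -0.2, -0.8]
opening: 0.0213
grasp_force: 59.0
board ((-1.1836013793945312, 0.3946533203125), (120.17272186279297, 70.78266906738281), 89.99969482421875)
rail ((46.06847381591797, -0.27753448486328125), (2.1285433769226074, 149.5876007080078), 0.001373526407405734) [0.04610892 0.00416121 0.09601789] [-0.07294015  0.07267192]
delta [0.0011, 0.0001, 0.0414] rot [-0.0001, 0.0002, -0.0001]
```

```bash
python3 -m crank '[{"delta_pos":[0.001,0,0.012],"rot":[0,0,0]},{"delta_pos":[0.001,0,0.024],"rot":[0,0,0]},{"delta_pos":[0.001,0,0.032],"rot":[0,0,0]},{"delta_pos":[0.001,0,0.036],"rot":[0,0,0]},{"delta_pos":[0.001,0,0.04],"rot":[0,0,0]},{"delta_pos":[0.001,0,0.04],"rot":[0,0,0]}]'
python3 -m crank '[{"delta_pos":[0,0,0.002],"rot":[0,0,0]},{"delta_pos":[0,0,0.004],"rot":[0,0,0]},{"delta_pos":[0,0,0.004],"rot":[0,0,0]}]'
```

```text
t: 20.15
tool_pos: [0.507, -0.2245, 0.2328]
tcp_rot: [[-0.992, -0.125, -0.0], [-0.125, 0.992, 0.0], [0.0, 0.0, -1.0]]
contact_force: [-0.3, -0.8, -2.5]
opening: 0.0214
grasp_force: 59.0
t: 20.45
tool_pos: [0.5071, -0.2245, 0.231]
tcp_rot: [[-0.992, -0.125, -0.0], [-0.125, 0.992, 0.0], [0.0, 0.0, -1.0]]
contact_force: [0.1, -0.3, -0.9]
opening: 0.0216
grasp_force: 59.0
```

```bash
python3 -m crank '[{"delta_pos":[0,0,0.001],"rot":[0,0,0]},{"delta_pos":[0,0,0.002],"rot":[0,0,0]},{"delta_pos":[0,0,0.002],"rot":[0,0,0]}]'
python3 -m crank '[{"delta_pos":[0,0,0.001],"rot":[0,0,0]},{"delta_pos":[0,0,0.002],"rot":[0,0,0]},{"delta_pos":[0,0,0.002],"rot":[0,0,0]}]'
```

```text
t: 20.75
tool_pos: [0.5071, -0.2245, 0.2301]
tcp_rot: [[-0.992, -0.125, -0.0], [-0.125, 0.992, 0.0], [0.0, 0.0, -1.0]]
contact_force: [-0.2, -0.6, -2.0]
opening: 0.0216
grasp_force: 59.0
t: 21.05
tool_pos: [0.5071, -0.2246, 0.2296]
tcp_rot: [[-0.992, -0.125, 0.0], [-0.125, 0.992, -0.0], [-0.0, -0.0, -1.0]]
contact_force: [-1.3, 0.4, 3.7]
opening: 0.0213
grasp_force: 59.5
```

```bash
python3 -m crank '[{"delta_pos":[0,0,0.001],"rot":[0,0,0]},{"delta_pos":[0,0,0.001],"rot":[0,0,0]}]'
python3 -m crank '[{"delta_pos":[0,0,0],"rot":[0,0,0]},{"delta_pos":[0,0,0],"rot":[0,0,0]},{"delta_pos":[0,0,0],"rot":[0,0,0]},{"delta_pos":[0,0,0],"rot":[0,0,0]},{"delta_pos":[0,0,0],"rot":[0,0,0]}]' 50
python3 -m crank '[{"delta_pos":[0,0,-0.02],"rot":[0,0,0]},{"delta_pos":[0,0,-0.06],"rot":[0,0,0]},{"delta_pos":[0,0,-0.14],"rot":[0,0,0]},{"delta_pos":[0,0,-0.23],"rot":[0,0,0]},{"delta_pos":[0,0,-0.32],"rot":[0,0,0]},{"delta_pos":[0,0,-0.38],"rot":[0,0,0]},{"delta_pos":[0,0,-0.38],"rot":[0,0,0]}]'
python3 - <<'E'
from h import *
im,d,p=cap('wrist'); save(im,'w7.png'); w,px=world(d,p); u=np.array([.9921,.125,0]); v=np.array([-.125,.9921,0])
F=np.array([.5542,-.2188,0]); q=np.stack([(w-F)@u,(w-F)@v,w[:,2]],1)
o=models.regions_of('wrist','press_paddle')
if o:
    k=(o[0]['mask']&(d>0))[px[:,0],px[:,1]]; b=q[k]; kn=b[b[:,2]>.172]; print('knob',rect(kn),np.percentile(kn[:,2],95)); b=b[(b[:,2]>.148)&(b[:,2]<.166)]; print('board',rect(b)); A=np.c_[b[:,:2],np.ones(len(b))]; print(np.linalg.lstsq(A,b[:,2],rcond=None)[0],np.median(b[:,2]))
B=F-.168*u; print('bar',B)
plan([B[0],B[1],.35],down(np.radians(7.2)))
E
```

```text
t: 21.25
tool_pos: [0.5071, -0.2246, 0.2295]
tcp_rot: [[-0.992, -0.125, 0.001], [-0.125, 0.992, 0.0], [-0.001, -0.0, -1.0]]
contact_force: [-2.0, 0.8, 8.4]
opening: 0.0214
grasp_force: 59.8
t: 21.75
tool_pos: [0.5071, -0.2245, 0.2285]
tcp_rot: [[-0.992, -0.125, -0.0], [-0.125, 0.992, 0.0], [0.0, 0.0, -1.0]]
contact_force: [0.6, 0.1, -0.2]
opening: 0.05
grasp_force: 0.0
t: 22.45
tool_pos: [0.5086, -0.2256, 0.4242]
tcp_rot: [[-0.992, -0.125, 0.01], [-0.125, 0.992, -0.004], [-0.009, -0.005, -1.0]]
contact_force: [-0.8, -0.0, -0.8]
opening: 0.0498
grasp_force: 0.0
knob ((-46.64518737792969, 0.4720630645751953), (23.881147384643555, 23.972957611083984), 0.6752215027809143) 0.1869605840092087
board ((-46.705299377441406, 0.25843048095703125), (69.4168472290039, 120.01341247558594), 0.044510066509246826)
[ 0.00482846 -0.00144142  0.15625932] 0.15606399644079355
bar [ 0.3875272 -0.2398     0.       ]
delta [0.241, -0.0005, 0.1386] rot [0.0001, 0.0003, 0.2499]
```

View pics/w7.png

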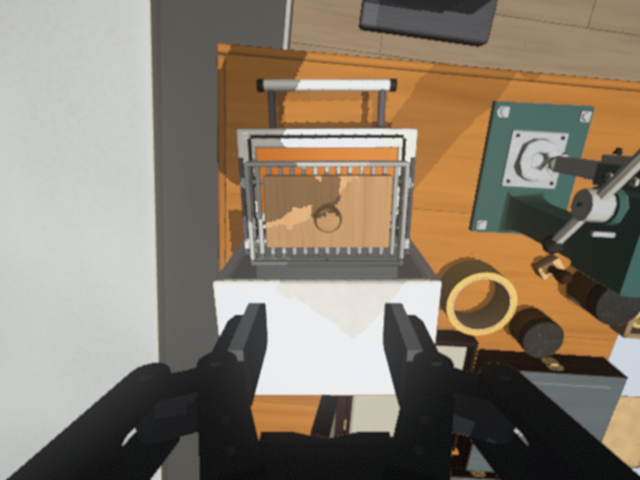

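The paddle lies flat and centred in the rack, board at px (212, 325) and knob at (217, 327), clear of all the rails. Back to the bar.

```bash
python3 -m crank '[{"delta_pos":[0.04,0,0],"rot":[0,0,0.023]},{"delta_pos":[0.09,0,0],"rot":[0,0,0.046]},{"delta_pos":[0.14,0,0.02],"rot":[0,0,0.069]},{"delta_pos":[0.19,0,0.04],"rot":[0,0,0.092]},{"delta_pos":[0.24,0,0.06],"rot":[0,0,0.115]},{"delta_pos":[0.24,0,0.08],"rot":[0,0,0.138]},{"delta_pos":[0.24,0,0.1],"rot":[0,0,0.161]},{"delta_pos":[0.24,0,0.12],"rot":[0,0,0.184]},{"delta_pos":[0.24,0,0.138],"rot":[0,0,0.207]},{"delta_pos":[0.24,0,0.138],"rot":[0,0,0.23]}]' 30
python3 -m crank '[{"delta_pos":[0,0,0],"rot":[0,0,0.02]},{"delta_pos":[0,0,0],"rot":[0,0,0.02]},{"delta_pos":[0,0,0],"rot":[0,0,0.02]}]'
python3 - <<'E'
from h import *
im,d,p=cap('wrist'); w,px=world(d,p)
b=w[(w[:,0]>.36)&(w[:,0]<.42)&(abs(w[:,1]+.24)<.09)&(w[:,2]>.058)&(w[:,2]<.08)]; print('bar',rect(b),np.percentile(b[:,2],[50,90]))
plan([.391,-.242,.18],down(np.radians(7.2)))
E
```

```text
t: 23.55
tool_pos: [0.3866, -0.2385, 0.3473]
tcp_rot: [[-0.242, 0.97, -0.005], [0.97, 0.242, 0.002], [0.003, -0.004, -1.0]]
contact_force: [-0.6, 0.2, 0.0]
opening: 0.0299
grasp_force: 0.0
t: 23.85
tool_pos: [0.3876, -0.2391, 0.3488]
tcp_rot: [[-0.128, 0.992, -0.002], [0.992, 0.128, 0.001], [0.001, -0.002, -1.0]]
contact_force: [-0.7, 1.0, -0.3]
opening: 0.0299
grasp_force: 0.0
bar ((405.8710632324219, -237.9732208251953), (43.8530387878418, 149.5970916748047), 7.126163959503174) [0.07005843 0.0717673 ]
delta [-0.0067, 0.0062, 0.3381] rot [-0.0002, -0.0001, 0.0004]
```

```bash
python3 -m crank '[{"delta_pos":[-0.006,0.006,0.07],"rot":[0,0,0]},{"delta_pos":[-0.006,0.006,0.15],"rot":[0,0,0]},{"delta_pos":[-0.006,0.006,0.23],"rot":[0,0,0]},{"delta_pos":[-0.006,0.006,0.3],"rot":[0,0,0]},{"delta_pos":[-0.006,0.006,0.338],"rot":[0,0,0]},{"delta_pos":[-0.006,0.006,0.338],"rot":[0,0,0]},{"delta_pos":[-0.006,0.006,0.338],"rot":[0,0,0]}]'
python3 - <<'E'
from h import *
plan([.391,-.242,.1205],down(np.radians(7.2)))
E
```

```text
t: 24.6
tool_pos: [0.3913, -0.2424, 0.1808]
tcp_rot: [[-0.125, 0.992, -0.0], [0.992, 0.125, 0.0], [0.0, -0.0, -1.0]]
contact_force: [-0.2, -0.0, -0.6]
opening: 0.0297
grasp_force: 0.0
delta [0.0009, -0.0005, 0.1207] rot [-0.0, -0.0, 0.0]
```

```bash
python3 -m crank '[{"delta_pos":[0,0,0.03],"rot":[0,0,0]},{"delta_pos":[0,0,0.06],"rot":[0,0,0]},{"delta_pos":[0,0,0.09],"rot":[0,0,0]},{"delta_pos":[0,0,0.11],"rot":[0,0,0]},{"delta_pos":[0,0,0.12],"rot":[0,0,0]},{"delta_pos":[0,0,0.12],"rot":[0,0,0]}]'
python3 -m crank '[{"delta_pos":[0,0,0],"rot":[0,0,0]},{"delta_pos":[0,0,0],"rot":[0,0,0]},{"delta_pos":[0,0,0],"rot":[0,0,0]},{"delta_pos":[0,0,0],"rot":[0,0,0]},{"delta_pos":[0,0,0],"rot":[0,0,0]}]' 0 35
python3 - <<'E'
import numpy as np
f=lambda a:np.array([-14*np.cos(a)-159*np.sin(a),159*np.cos(a)-14*np.sin(a)])
for k in range(5):
    a0=np.radians(90-18*k)
    print(*['{"delta_pos":[0,%.4f,%.4f],"rot":[0,0,0]},'%tuple((f(np.radians(90-18*k-1.8*j))-f(a0))*[1,-1]/500) for j in range(1,11)])
E
```

```text
t: 25.2
tool_pos: [0.3916, -0.2422, 0.1208]
tcp_rot: [[-0.125, 0.992, 0.0], [0.992, 0.125, -0.0], [-0.0, 0.0, -1.0]]
contact_force: [0.6, -0.2, 0.2]
opening: 0.03
grasp_force: 0.0
t: 25.7
tool_pos: [0.3912, -0.2424, 0.121]
tcp_rot: [[-0.125, 0.992, 0.0], [0.992, 0.125, -0.0], [-0.001, 0.0, -1.0]]
contact_force: [-2.6, -0.6, 6.4]
opening: 0.0105
grasp_force: 34.7
{"delta_pos":[0,-0.0007,-0.0100],"rot":[0,0,0]}, {"delta_pos":[0,-0.0011,-0.0200],"rot":[0,0,0]}, {"delta_pos":[0,-0.0012,-0.0301],"rot":[0,0,0]}, {"delta_pos":[0,-0.0010,-0.0401],"rot":[0,0,0]}, {"delta_pos":[0,-0.0005,-0.0501],"rot":[0,0,0]}, {"delta_pos":[0,0.0004,-0.0601],"rot":[0,0,0]}, {"delta_pos":[0,0.0016,-0.0700],"rot":[0,0,0]}, {"delta_pos":[0,0.0030,-0.0800],"rot":[0,0,0]}, {"delta_pos":[0,0.0048,-0.0898],"rot":[0,0,0]}, {"delta_pos":[0,0.0069,-0.0996],"rot":[0,0,0]},
{"delta_pos":[0,0.0024,-0.0097],"rot":[0,0,0]}, {"delta_pos":[0,0.0051,-0.0194],"rot":[0,0,0]}, {"delta_pos":[0,0.0081,-0.0290],"rot":[0,0,0]}, {"delta_pos":[0,0.0114,-0.0384],"rot":[0,0,0]}, {"delta_pos":[0,0.0150,-0.0478],"rot":[0,0,0]}, {"delta_po
[... 969 characters left out ...]
488,-0.0350],"rot":[0,0,0]}, {"delta_pos":[0,0.0576,-0.0399],"rot":[0,0,0]}, {"delta_pos":[0,0.0665,-0.0446],"rot":[0,0,0]}, {"delta_pos":[0,0.0755,-0.0489],"rot":[0,0,0]}, {"delta_pos":[0,0.0847,-0.0530],"rot":[0,0,0]},
{"delta_pos":[0,0.0093,-0.0038],"rot":[0,0,0]}, {"delta_pos":[0,0.0187,-0.0073],"rot":[0,0,0]}, {"delta_pos":[0,0.0282,-0.0105],"rot":[0,0,0]}, {"delta_pos":[0,0.0378,-0.0133],"rot":[0,0,0]}, {"delta_pos":[0,0.0475,-0.0159],"rot":[0,0,0]}, {"delta_pos":[0,0.0573,-0.0182],"rot":[0,0,0]}, {"delta_pos":[0,0.0671,-0.0202],"rot":[0,0,0]}, {"delta_pos":[0,0.0770,-0.0218],"rot":[0,0,0]}, {"delta_pos":[0,0.0869,-0.0232],"rot":[0,0,0]}, {"delta_pos":[0,0.0969,-0.0242],"rot":[0,0,0]},
```

```bash
python3 -m crank '[{"delta_pos":[0,-0.0004,-0.005],"rot":[0,0,0]},{"delta_pos":[0,-0.001,-0.014],"rot":[0,0,0]},{"delta_pos":[0,-0.0012,-0.024],"rot":[0,0,0]},{"delta_pos":[0,-0.0011,-0.034],"rot":[0,0,0]},{"delta_pos":[0,-0.0008,-0.044],"rot":[0,0,0]},{"delta_pos":[0,-0.0001,-0.054],"rot":[0,0,0]},{"delta_pos":[0,0.0008,-0.064],"rot":[0,0,0]},{"delta_pos":[0,0.0022,-0.075],"rot":[0,0,0]},{"delta_pos":[0,0.0043,-0.087],"rot":[0,0,0]},{"delta_pos":[0,0.0069,-0.0996],"rot":[0,0,0]}]'
python3 -m crank '[{"delta_pos":[0,0.0024,-0.0097],"rot":[0,0,0]},{"delta_pos":[0,0.0051,-0.0194],"rot":[0,0,0]},{"delta_pos":[0,0.0081,-0.029],"rot":[0,0,0]},{"delta_pos":[0,0.0114,-0.0384],"rot":[0,0,0]},{"delta_pos":[0,0.015,-0.0478],"rot":[0,0,0]},{"delta_pos":[0,0.0189,-0.057],"rot":[0,0,0]},{"delta_pos":[0,0.0231,-0.0661],"rot":[0,0,0]},{"delta_pos":[0,0.0276,-0.0751],"rot":[0,0,0]},{"delta_pos":[0,0.0323,-0.0839],"rot":[0,0,0]},{"delta_pos":[0,0.0374,-0.0926],"rot":[0,0,0]}]'
```

```text
t: 26.7
tool_pos: [0.3943, -0.2419, 0.1709]
tcp_rot: [[-0.125, 0.992, -0.001], [0.992, 0.125, -0.0], [-0.0, -0.001, -1.0]]
contact_force: [-3.1, -4.7, -4.2]
opening: 0.0104
grasp_force: 34.0
t: 27.7
tool_pos: [0.4115, -0.2398, 0.2171]
tcp_rot: [[-0.124, 0.992, -0.003], [0.992, 0.124, 0.0], [0.0, -0.003, -1.0]]
contact_force: [-6.5, -5.4, -2.1]
opening: 0.0104
grasp_force: 34.0
```

```bash
python3 -m crank '[{"delta_pos":[0,0.0053,-0.0085],"rot":[0,0,0]},{"delta_pos":[0,0.0109,-0.0169],"rot":[0,0,0]},{"delta_pos":[0,0.0167,-0.025],"rot":[0,0,0]},{"delta_pos":[0,0.0227,-0.033],"rot":[0,0,0]},{"delta_pos":[0,0.0291,-0.0408],"rot":[0,0,0]},{"delta_pos":[0,0.0356,-0.0484],"rot":[0,0,0]},{"delta_pos":[0,0.0424,-0.0558],"rot":[0,0,0]},{"delta_pos":[0,0.0495,-0.0629],"rot":[0,0,0]},{"delta_pos":[0,0.0567,-0.0698],"rot":[0,0,0]},{"delta_pos":[0,0.0642,-0.0765],"rot":[0,0,0]}]'
python3 -m crank '[{"delta_pos":[0,0.0077,-0.0065],"rot":[0,0,0]},{"delta_pos":[0,0.0155,-0.0127],"rot":[0,0,0]},{"delta_pos":[0,0.0236,-0.0187],"rot":[0,0,0]},{"delta_pos":[0,0.0318,-0.0244],"rot":[0,0,0]},{"delta_pos":[0,0.0403,-0.0298],"rot":[0,0,0]},{"delta_pos":[0,0.0488,-0.035],"rot":[0,0,0]},{"delta_pos":[0,0.0576,-0.0399],"rot":[0,0,0]},{"delta_pos":[0,0.0665,-0.0446],"rot":[0,0,0]},{"delta_pos":[0,0.0755,-0.0489],"rot":[0,0,0]},{"delta_pos":[0,0.0847,-0.053],"rot":[0,0,0]}]'
```

```text
t: 28.7
tool_pos: [0.4404, -0.2362, 0.2555]
tcp_rot: [[-0.123, 0.992, -0.008], [0.992, 0.123, 0.001], [0.002, -0.008, -1.0]]
contact_force: [-12.9, -4.5, 7.6]
opening: 0.0105
grasp_force: 34.2
t: 29.7
tool_pos: [0.4829, -0.2308, 0.2839]
tcp_rot: [[-0.123, 0.992, -0.006], [0.992, 0.123, 0.002], [0.003, -0.006, -1.0]]
contact_force: [-15.0, 0.1, 22.9]
opening: 0.0107
grasp_force: 36.8
```

```bash
python3 -m crank '[{"delta_pos":[0,0.0093,-0.0045],"rot":[0,0,0]},{"delta_pos":[0,0.0187,-0.008],"rot":[0,0,0]},{"delta_pos":[0,0.0282,-0.011],"rot":[0,0,0]},{"delta_pos":[0,0.0378,-0.0138],"rot":[0,0,0]},{"delta_pos":[0,0.0475,-0.0163],"rot":[0,0,0]},{"delta_pos":[0,0.0563,-0.018],"rot":[0,0,0]},{"delta_pos":[0,0.064,-0.0193],"rot":[0,0,0]},{"delta_pos":[0,0.071,-0.0203],"rot":[0,0,0]},{"delta_pos":[0,0.077,-0.021],"rot":[0,0,0]},{"delta_pos":[0,0.082,-0.0215],"rot":[0,0,0]}]'
```

```text
t: 30.7
tool_pos: [0.5279, -0.2249, 0.2956]
tcp_rot: [[-0.126, 0.992, 0.002], [0.992, 0.126, 0.001], [0.001, 0.002, -1.0]]
contact_force: [-5.7, 0.4, 18.4]
opening: 0.0105
grasp_force: 37.7
```

```bash
python3 -m crank '[{"delta_pos":[0,0.003,-0.001],"rot":[0,0,0]},{"delta_pos":[0,0.006,-0.0015],"rot":[0,0,0]},{"delta_pos":[0,0.009,-0.002],"rot":[0,0,0]},{"delta_pos":[0,0.012,-0.002],"rot":[0,0,0]},{"delta_pos":[0,0.012,-0.002],"rot":[0,0,0]},{"delta_pos":[0,0.012,-0.002],"rot":[0,0,0]}]'
```

```text
t: 31.3
tool_pos: [0.5341, -0.224, 0.2961]
tcp_rot: [[-0.126, 0.992, 0.002], [0.992, 0.126, 0.001], [0.0, 0.002, -1.0]]
contact_force: [-3.7, -0.4, 12.2]
opening: 0.0106
grasp_force: 37.4
```

```bash
python3 -m crank '[{"delta_pos":[0,0.002,0],"rot":[0,0,0]},{"delta_pos":[0,0.004,0],"rot":[0,0,0]},{"delta_pos":[0,0.006,0],"rot":[0,0,0]},{"delta_pos":[0,0.006,0],"rot":[0,0,0]}]'
```

```text
t: 31.7
tool_pos: [0.5352, -0.224, 0.2961]
tcp_rot: [[-0.125, 0.992, -0.002], [0.992, 0.125, 0.001], [0.002, -0.001, -1.0]]
contact_force: [-9.5, -1.0, 17.3]
opening: 0.0104
grasp_force: 37.8
```

```bash
python3 -m crank '[{"delta_pos":[0,0.003,0],"rot":[0,0,0]},{"delta_pos":[0,0.006,0],"rot":[0,0,0]},{"delta_pos":[0,0.008,0],"rot":[0,0,0]},{"delta_pos":[0,0.008,0],"rot":[0,0,0]}]'
python3 - <<'E'
from h import *
im,d,p=cap('top'); w,_=world(d,p); b=w[(w[:,0]>.5)&(w[:,0]<.56)&(abs(w[:,1]+.22)<.09)&(w[:,2]>.228)&(w[:,2]<.25)]; print(rect(b),np.percentile(b[:,2],[5,50,95]))
E
```

```text
t: 32.1
tool_pos: [0.5358, -0.2241, 0.2961]
tcp_rot: [[-0.123, 0.992, -0.008], [0.992, 0.123, 0.003], [0.004, -0.008, -1.0]]
contact_force: [-16.4, 1.2, 23.4]
opening: 0.0108
grasp_force: 38.5
((535.8342895507812, -186.0284423828125), (81.00049591064453, 35.088741302490234), 86.50691986083984) [0.23344691 0.24079465 0.24724323]
```

```bash
python3 -m crank '[{"delta_pos":[0,0,0],"rot":[0,0,0]},{"delta_pos":[0,0,0],"rot":[0,0,0]},{"delta_pos":[0,0,0],"rot":[0,0,0]},{"delta_pos":[0,0,0],"rot":[0,0,0]},{"delta_pos":[0,0,0],"rot":[0,0,0]}]' 40
python3 -m crank '[{"delta_pos":[0,0,-0.02],"rot":[0,0,0]},{"delta_pos":[0,0,-0.06],"rot":[0,0,0]},{"delta_pos":[0,0,-0.12],"rot":[0,0,0]},{"delta_pos":[0,0,-0.18],"rot":[0,0,0]},{"delta_pos":[0,0,-0.24],"rot":[0,0,0]},{"delta_pos":[0,0,-0.26],"rot":[0,0,0]},{"delta_pos":[0,0,-0.26],"rot":[0,0,0]}]'
python3 - <<'E'
from h import *
im,d,p=cap('wrist'); save(im,'w8.png')
w,_=world(d,p)
for n,zl,zh in [('bar',.225,.26),('roof',.195,.212)]:
    m=(w[:,0]>.45)&(w[:,0]<.7)&(w[:,1]>-.36)&(w[:,1]<-.1)&(w[:,2]>zl)&(w[:,2]<zh)
    print(n,rect(w[m]),np.percentile(w[m][:,2],[5,50,95]))
E
```

```text
t: 32.65
tool_pos: [0.5411, -0.2228, 0.293]
tcp_rot: [[-0.126, 0.992, -0.0], [0.992, 0.126, 0.0], [0.0, -0.0, -1.0]]
contact_force: [0.4, -0.1, -0.6]
opening: 0.0403
grasp_force: 0.0
t: 33.35
tool_pos: [0.5412, -0.2237, 0.4249]
tcp_rot: [[-0.125, 0.992, 0.003], [0.992, 0.125, -0.001], [-0.001, 0.003, -1.0]]
contact_force: [0.8, -0.2, -0.3]
opening: 0.0398
grasp_force: 0.0
bar ((534.1571044921875, -221.46463012695312), (12.759438514709473, 150.177001953125), 7.0863237380981445) [0.23955513 0.24320932 0.24482681]
roof ((610.15478515625, -211.3094024658203), (137.1231689453125, 199.34848022460938), 7.158384799957275) [0.20268541 0.20410703 0.20527911]
```

View pics/w8.png

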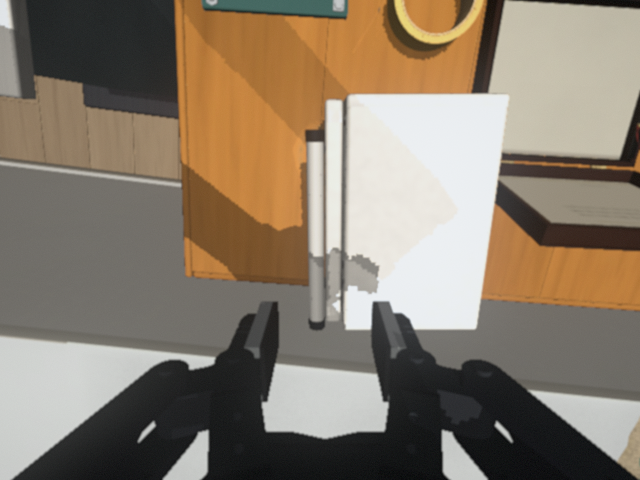

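The door is shut. The bar (cols 307–325) lies parallel to the roof edge, 22.5 mm in front of the face (nominal 23 mm), and the gripper is clear.

```bash
python3 - <<'E'
from h import *
print(order.job_done())
E
```

```text
the job is handed in; nothing more can be done
None
```

The job is handed in at about 33 s: the paddle was set down flat in the rack, knob up, and released, the door is fully shut, and the arm came nowhere near the jars, tape roll or stamp.

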